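# Find the flush catch and free the mould dividers

## Robot

A 6-joint arm with a two-finger parallel gripper is mounted at the origin on the work surface. World frame = base frame: x ahead of the robot, y to its left, z up, the work surface at z = 0. Lengths are in m, angles in rad, forces in N, time in s.
With the tool pointing down it reaches from about 0.275 to 0.725 m from the base axis. Payload 5.6 kg.
Tool frame: the origin (TCP) lies on the centre line of the jaws, within the pads' length; the fingertips stand tip_reach ahead of it and the grasp point (between the pads) lies 6 mm ahead of it (tip_reach is the distance from the TCP to the fingertips, in m); z points along the fingers, y is the line along which they close (so a half turn about z gives the same grasp; the last joint's range is limited). The gripper opens to 85 mm and grips with 20 to 120 N. Pads are 22 mm wide; open, the fingers measure 114 mm over their backs; the gripper's body (76 mm by 85 mm) begins 54 mm behind the grasp point. The pads swing forward as they close: fully open they stand 13 mm farther back than shut.
Start: joints at [1.598, 0.255, 0.108, 0, -1.424, -0.285], TCP at [0.14, 0.532, 0.256] pointing down, gripper open.
Joint ranges: [-2.95, 2.95], [-1.21, 1.97], [-1.09, 1.5], [-2.87, 1.71], [-2.94, -0.07], [-3.05, 3.05]. Speed limits (rad/s): [2.57, 2.57, 3.14, 3.14, 3.14, 3.14].

## Interface

Orientations are given as a rotation vector (axis times angle).
In Python, from bench import * gives the robot as it stands.
- The arm moves only by the tool drive_tool, never from a script. Its arguments are lists of equal length, an entry for each row: "fingers": the closure, from 0 (fully open) to 1 (shut); "offset": the shift along the tool's x, y, z each as a share of 0.25 m, from -1 to 1, a list of three; "spin": the turn about the tool's z as a share of 2 pi rad, from -1 to 1. In form: {"fingers": [fingers, ...], "offset": [[tx, ty, tz], ...], "spin": [spin, ...]}. A call has exactly 5 rows; each row is the pose to reach, as a shift and turn from the pose commanded when the call began, along the tool's axes at that moment, turning the shorter way round; what a row does not reach only later rows make up. A row lasts 1/12 s, in which the tool goes at most 41.7 mm and 7.16 degrees, less where a joint would pass 70% of its speed; a pose out of reach is approached as far as the arm can. A call with a number of a shift or a turn outside -1 to 1 is refused whole. A call with a gripper value outside its range is refused whole. The fingers move at their own pace and stop on an object; "grip_force" is the grip in N (left out, the last holds). Time passes only in rows, so rows that repeat a pose let the fingers close, or fill a call up. It gives the time, the measured TCP pose, the force, the opening and the grip force at its end, in the units of the state.
- get_state(): the state, without advancing time (a new reading comes with each control period).
- get_image(name): name is "side" or "top"; returns a dict with "frame" (420x560x3 uint8, red, green, blue), "K" (3x3 intrinsics, pixels), "pose" (4x4, takes a point from camera to world coordinates). Camera axes: x right, y down, z forward; pixel columns grow to the right and rows downward; lengths in m; the calibration is good to about 2 mm. A picture is of the moment at which its call begins. There is no depth.
- sign_off(): hands the job in; it is judged then, once.
The state is a dict: "time": time; "q": joint angles; "joint_vel": joint speeds; "joint_efforts": joint torques, N m; "position": TCP position; "tcp_rot": TCP orientation; "ft_force": force on the tool from outside, world axes, zero at the start; "wrist_torque": the same for the moment, N m; "grip_width": finger opening in m; "finger_force": force on a finger pad.
Only numpy, scipy, OpenCV 4.12 (cv2) and the standard library are available. Lean on these libraries where they do the work, as an engineer would, in place of code of your own. Each camera call takes 0.05 s, during which the arm holds its last target. There are 200 camera calls.

## Task

The white rack's wire keeper is locked by a catch plate sunk somewhere in the flat white panel in front of the four clear dividers. Set a fingertip on the panel near one of its ends, feel along it until you find the catch plate, and press it in so that the keeper springs up; then take the hand away with the plate back out and the keeper left up. Only touch and press: leave the dividers standing in their slots, and the tray, jug and tin where they are.

Things in the scene. Friction and masses are not known exactly. Their poses are not given: they have to be found in the camera images.
- rack: White ABS rack, 202 mm deep (x), 370 long (y), 55 high, fixed to the shelf. Origin at shelf height below the line between flat panel and slots; x points from panel to dividers (away from the robot), y along the rack, z up. Flat rigid top panel: z 55, x -90 to 0, y -185 to 185, nothing stands on it. Slotted part: x 0 to 112, same height; dividers rise 45 mm above it, the shut keeper (at x 30) 55 mm.
- panel_mid (a point): Middle of the flat panel's surface (rack x -46, y 0, z 55 mm); axes as the rack's. NOT the catch: the centre of the catch plate lies on the line along rack y through this point, anywhere from 50 mm one side to 50 mm the other, different each time. A fine seam (0.3 mm step down) crosses the panel 78 mm either side of this point; the rest is smooth.
- catch (a joint): Travel in m of the catch plate: 0 out, 0.006 fully in; springs back. White like the panel, 37 mm (rack x) by 41 mm (rack y) in a 40 by 44 mm opening, its face about 2 mm below the panel, so a finger drops when over it; found by touch or by its thin outline. Moves straight down: 2 N starts it, 5 N holds it fully in; pressed about 4 mm it frees the keeper.
- keeper (a joint): Angle in rad of the sprung keeper, an 8 mm steel wire bow across the tops of the four dividers, hinged at the rack's far side: 0 shut and locked, 1.3 fully up. Once the catch is pressed its own spring swings it up and away from the robot within about a second, and it stays up.
- divider1: Clear acrylic mould divider, 100 mm (x) by 4 mm (y) by 90 mm high with a finger notch in its top edge, standing loose in the rack's slot at rack y = -105 mm. Origin at the middle of its lower edge, 10 mm above the shelf; z up.
- divider2: Clear acrylic mould divider, 100 mm (x) by 4 mm (y) by 90 mm high with a finger notch in its top edge, standing loose in the rack's slot at rack y = -35 mm. Origin at the middle of its lower edge, 10 mm above the shelf; z up.
- divider3: Clear acrylic mould divider, 100 mm (x) by 4 mm (y) by 90 mm high with a finger notch in its top edge, standing loose in the rack's slot at rack y = 35 mm. Origin at the middle of its lower edge, 10 mm above the shelf; z up.
- divider4: Clear acrylic mould divider, 100 mm (x) by 4 mm (y) by 90 mm high with a finger notch in its top edge, standing loose in the rack's slot at rack y = 105 mm. Origin at the middle of its lower edge, 10 mm above the shelf; z up.
- tray: Square grey silicone tray with four compartments, 160 by 160 mm, 35 mm high, loose on the shelf at the rack's +y end. Origin at the middle of its underside.
- jug: Glass measuring jug, 100 mm across the rim, 125 mm high, handle on its own +y side reaching 86 mm from its axis, loose on the shelf at the rack's -y end. Origin at the middle of its underside, z up.
- tin: Capped aluminium tin, 69 mm across, 90 mm high, loose on the shelf at the rack's -y end. Origin at the middle of its underside, z up.
Not all that is in view belongs to the job. What is meant by the tray is not pink, and is the smaller of those in its own colour. What is shaped like the tin but pink is not meant.

How it is judged:
On the way, in this order (a step that is already met when the one before it is completed fails the run):
1. a finger touches the flat panel near one of its ends, with the catch still out (contact force between the fingers and anything else above 0.3 N and x of the grasp point in the frame of rack between -0.13 and 0.03 m and z of the grasp point in the frame of rack between 0.05 and 0.125 m and (y of the grasp point in the frame of rack above 0.06 m or y of the grasp point in the frame of rack below -0.06 m) and y of the grasp point in the frame of rack between -0.2 and 0.2 m and value of joint catch below 0.002 m), for 0.05 s.
2. the catch plate is pressed in (value of joint catch above 0.003 m), for 0.02 s.
At the end, for the whole second after the job is handed in: The keeper stands up (more than 1.0 rad) and still, the catch plate is back out (less than 1.5 mm in), each divider is within 10 mm of where it stood, and the tray, jug and tin are within 20 mm of where they stood and upright (within 0.15 rad) (value of joint keeper above 1 rad and velocity of joint keeper below 0.2 rad/s and value of joint catch below 0.0015 m and distance of each of divider1, divider2, divider3, divider4 from where it was at the start of the episode below 0.01 m and distance of each of tray, jug, tin from where it was at the start of the episode below 0.02 m and angle between each of tray, jug, tin's own z axis and vertical below 0.15 rad); the robot touches nothing.
It fails at once if a divider is lifted or shoved in its slot (10 mm or more) (distance of any of divider1, divider2, divider3, divider4 from where it was at the start of the episode above 0.01 m).
It fails at once if the tray, jug or tin is shoved or lifted (20 mm or more) or tipped (distance of any of tray, jug, tin from where it was at the start of the episode above 0.02 m or angle between any of tray, jug, tin's own z axis and vertical above 0.3 rad).
It also fails if it takes over 58 s, if anything falls off the work surface, if the arm or the gripper's body presses on something with over 40 N, if the wrist force passes 120 N, or if a joint passes its speed limit or range.

## Working session

There is one attempt and no reset: what is moved stays moved. The work goes in short steps, Python scripts to look and compute and a tool call to move; the robot and the scene stay as the last step left them, time stands still between calls to the robot, and variables do not carry over. Pictures are saved under pics/ and viewed, at most 10 in all, crops included, and the job is handed in when it is done.

Besides the shell and the picture viewer there is one more tool, called after "Request:" by a JSON object that holds its "fn" and its "kwargs", one argument or row to a line. drive_tool: Moves the arm, as the interface text tells. Shift numbers are shares of 0.25 m and turn numbers shares of 2 pi rad, none past 1 either way. Its arguments: {"type":"object","properties":{"fingers":{"type":"array","items":{"type":"number"}},"offset":{"type":"array","items":{"type":"array","items":{"type":"number"}}},"spin":{"type":"array","items":{"type":"number"}},"grip_force":{"type":"number"}},"required":["fingers","offset","spin"]}

```bash
mkdir -p pics
cat > h.py <<'E'
from bench import *
import numpy as np, cv2
from scipy.spatial.transform import Rotation as R
def save(n,f): 
    d=get_image(n); cv2.imwrite(f,d["frame"][:,:,::-1]); return d
def ray(d,u,v,z):
    P=np.array(d["pose"]);r=P[:3,:3]@np.linalg.inv(d["K"])@[u,v,1];o=P[:3,3];return o+r*(z-o[2])/r[2]
E
python3 - <<'E'
from h import *
import pickle
a=save("top","pics/t.png");b=save("side","pics/s.png")
pickle.dump((a,b),open("c.pkl","wb"))
s=get_state();print(s)
print(a["pose"],b["pose"])
E
```

```text
{'time': 0.1, 'q': array([ 1.59760090e+00,  2.55699968e-01,  1.07127949e-01, -4.56552833e-04,
       -1.42388659e+00, -2.84601387e-01]), 'joint_vel': array([ 0.00025267, -0.00193546,  0.00101658,  0.00092676, -0.00178089,
        0.00052759]), 'joint_efforts': array([-3.05169990e-03, -3.87604952e+01,  2.38474488e+01,  5.37768289e+00,
       -3.76564334e-03,  4.38438320e-06]), 'position': array([0.14005432, 0.53145518, 0.25547217]), 'tcp_rot': array([ 3.11381872e+00, -4.03710411e-01, -2.95679471e-04]), 'ft_force': array([-0.3737023 , -0.43751591,  0.59959655]), 'wrist_torque': array([ 0.02147742,  0.00031099, -0.0225305 ]), 'finger_force': 0.0, 'grip_width': 0.08546790892735714}
[[-0.00805936 -0.98090307  0.19433016  0.40958369]
 [-0.999458    0.0141047   0.02974497 -0.04445788]
 [-0.0319179  -0.19398511 -0.9804851   1.03451174]
 [ 0.          0.          0.          1.        ]] [[ 0.8374215  -0.31636971  0.44568535  0.06620343]
 [-0.54651013 -0.4954397   0.67517862 -0.82804975]
 [ 0.00720415 -0.80898066 -0.58779111  0.76056161]
 [ 0.          0.          0.          1.        ]]
```

View pics/t.png

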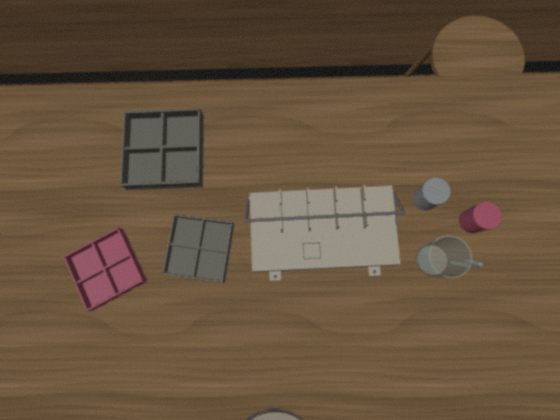

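View pics/s.png

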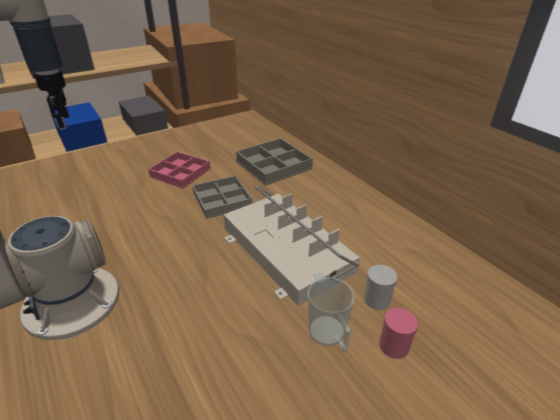

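The top view shows the rack (250–398, 187–270) with a faint square outline at about (312,251). The candidates are:
- **Trays:** the small grey one (199,249) is meant because it is the smaller in its colour. The large grey (162,148) and the pink (105,268) are not.
- **Tins:** the aluminium one (432,194) is meant, not the pink (481,218).
- **Jug:** at (448,258).

I'll confirm in an enlarged crop.

Run:
```python
from h import *
im=cv2.imread("pics/t.png")[170:290,160:510]
im=cv2.convertScaleAbs(im,alpha=1.3)
cv2.imwrite("pics/c.png",cv2.resize(im[:, 0:350],(800,274),interpolation=cv2.INTER_CUBIC))
im=cv2.imread("pics/t.png")[180:280,240:410]
cv2.imwrite("pics/c2.png",cv2.resize(im,(800,471),interpolation=cv2.INTER_CUBIC))
```

```text
(no output)
```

View pics/c2.png

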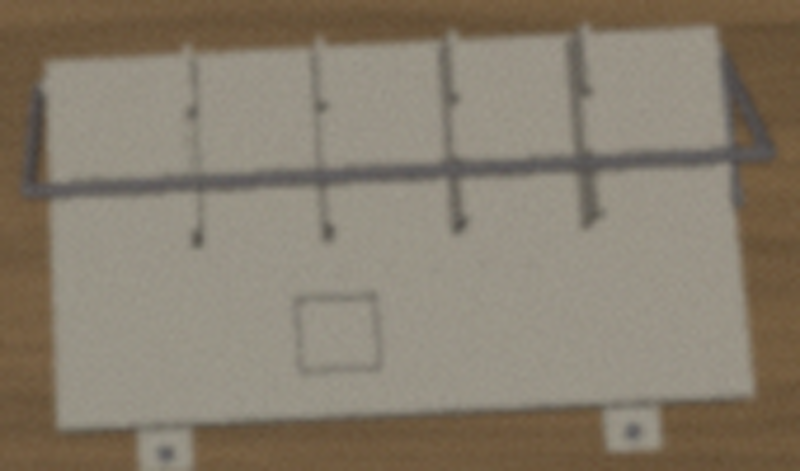

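View pics/c.png

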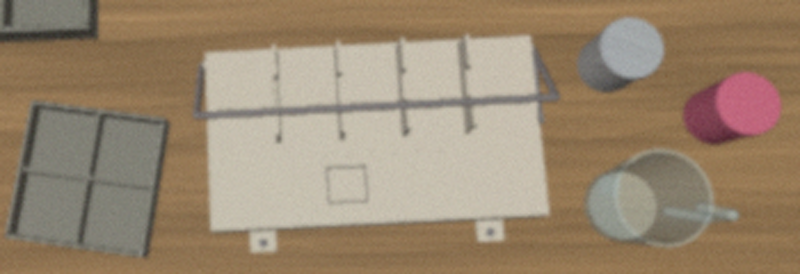

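The crops show the catch outline centred at crop (339,333), which is px (312.0,250.8), and the four rack corners. The small grey tray, the metal tin and the jug are as named.

Run:
```python
from h import *
import pickle
a,b=pickle.load(open("c.pkl","rb"))
px=lambda u,v:(240+(u+.5)/4.706-.5,180+(v+.5)/4.706-.5)
nl,nr,fr,fl=[ray(a,*px(*p),.055)[:2] for p in((58,430),(752,397),(716,27),(45,62))]
c=ray(a,*px(339,333),.053)[:2]
print(nl,nr,fr,fl,np.linalg.norm(nl-nr),np.linalg.norm(fl-nl))
y=(nl-nr)+(fl-fr);yaw=np.arctan2(-y[0],y[1]);Rz=np.array([[np.cos(yaw),-np.sin(yaw)],[np.sin(yaw),np.cos(yaw)]])
o=(nl+nr+fr+fl)/4-Rz@[.011,0]
print("origin",o,"yaw",yaw,"catch rack",Rz.T@(c-o),"world",c)
w=lambda x,y:o+Rz@[x,y]
s=get_state();T=R.from_rotvec(s["tcp_rot"]).as_matrix();print(T.round(3))
for y in(.12,.1,.08):print(y,w(-.046,y))
for z,p in((.035,(199,249)),(.09,(435,190)),(.125,(452,257))):
  q=ray(a,*p,z)[:2];print(q,Rz.T@(q-o))
```

```text
[0.44678334 0.05625593] [ 0.46061678 -0.311376  ] [ 0.66250478 -0.30538576] [0.64855776 0.06467794] 0.3678921069940238 0.201950108619863
origin [ 0.54362346 -0.12437092] yaw 0.037640644457295765 catch rack [-0.04553621  0.0315844 ] world [ 0.49693093 -0.0945225 ]
[[ 0.967 -0.255 -0.   ]
 [-0.255 -0.967 -0.002]
 [ 0.     0.002 -1.   ]]
0.12 [ 0.49314023 -0.00618698]
0.1 [ 0.49389287 -0.02617281]
0.08 [ 0.4946455  -0.04615865]
[0.50526983 0.19658609] [-0.02624828  0.32217299]
[ 0.63980696 -0.40163546] [ 0.08568142 -0.28068769]
[ 0.4717185  -0.41360684] [-0.08273848 -0.28632514]
```

The catch appears to be at rack y ≈ +32 mm. I'll close the fingers and approach the panel's +y end.

Request:
{"fn": "drive_tool", "kwargs": {
  "fingers": [1,1,1,1,1],
  "offset": [
    [0.12,0.11,0],
    [0.24,0.22,0],
    [0.36,0.33,0],
    [0.48,0.44,0],
    [0.6,0.54,0]
  ],
  "spin": [0,0,0,0,0],
  "grip_force": 20
}}

```text
time: 0.52
position: [0.2512, 0.3609, 0.256]
tcp_rot: [3.115, -0.403, -0.0]
ft_force: [1.5, 1.4, -0.1]
grip_width: 0.0255
finger_force: 0.0
```

Request:
{"fn": "drive_tool", "kwargs": {
  "fingers": [1,1,1,1,1],
  "offset": [
    [0.12,0.11,0],
    [0.24,0.22,0],
    [0.36,0.33,0],
    [0.48,0.44,0],
    [0.6,0.54,0]
  ],
  "spin": [0,0,0,0,0]
}}

```text
time: 0.93
position: [0.3617, 0.1921, 0.2563]
tcp_rot: [-3.115, 0.403, 0.0]
ft_force: [1.2, 0.0, -0.4]
grip_width: -0.0
finger_force: 0.0
```

Request:
{"fn": "drive_tool", "kwargs": {
  "fingers": [1,1,1,1,1],
  "offset": [
    [0.12,0.11,0],
    [0.24,0.22,0],
    [0.36,0.33,0],
    [0.48,0.44,0],
    [0.6,0.54,0]
  ],
  "spin": [-0.01,-0.02,-0.03,-0.04,-0.047]
}}

```text
time: 1.35
position: [0.4724, 0.0232, 0.2561]
tcp_rot: [-3.141, -0.063, 0.001]
ft_force: [0.8, 0.9, -0.1]
grip_width: 0.0002
finger_force: 0.0
```

```bash
cat > st.py <<'E'
from h import *
o=np.array([.54362,-.12437]);y=.03764;Rz=np.array([[np.cos(y),-np.sin(y)],[np.sin(y),np.cos(y)]])
s=get_state();T=R.from_rotvec(s["tcp_rot"]).as_matrix()
print(s["time"],"pos",s["position"],"rack",Rz.T@(s["position"][:2]-o),"ft",s["ft_force"],"w",s["grip_width"])
print("yaw",np.degrees(np.arctan2(T[1,0],T[0,0])),"tilt",T[:,2])
E
python3 st.py; python3 -c "
import bench;print([n for n in dir(bench) if n[0]!='_'])"
```

```text
1.35 pos [0.472442   0.02324792 0.25612815] rack [-0.06557256  0.15019187] ft [ 0.79271515  0.92322644 -0.12247439] w 0.0001661401648438258
yaw 2.3151856310209253 tilt [-3.52187344e-04  1.04119024e-04 -9.99999933e-01]
['MotionError', 'get_image', 'get_state', 'sign_off', 'tip_reach']
```

Request:
{"fn": "drive_tool", "kwargs": {
  "fingers": [1,1,1,1,1],
  "offset": [
    [0.04,0.1,0.12],
    [0.08,0.2,0.24],
    [0.08,0.2,0.38],
    [0.08,0.2,0.52],
    [0.08,0.2,0.52]
  ],
  "spin": [0,0,0,0,0]
}}

```text
time: 1.77
position: [0.4889, -0.0248, 0.1193]
tcp_rot: [3.14, 0.054, -0.022]
ft_force: [-0.5, 0.5, -0.4]
grip_width: -0.0001
finger_force: 0.0
```

```bash
python3 st.py; python3 -c "
from bench import *
print(tip_reach() if callable(tip_reach) else tip_reach)"
```

```text
1.7667 pos [ 0.48888345 -0.02479563  0.11928135] rack [-0.05095069  0.10156364] ft [-0.48760868  0.46327846 -0.37306705] w -0.00012214228115691413
yaw 1.9789714083622487 tilt [-1.40193375e-02 -8.78449124e-04 -9.99901338e-01]
0.025
```

Request:
{"fn": "drive_tool", "kwargs": {
  "fingers": [1,1,1,1,1],
  "offset": [
    [0.0,0,0.03],
    [0.0,0,0.07],
    [0.0,0,0.1],
    [0,0,0.12],
    [0,0,0.12]
  ],
  "spin": [0,0,0,0,0]
}}

```text
time: 2.18
position: [0.4941, -0.0234, 0.0966]
tcp_rot: [-3.141, -0.06, -0.001]
ft_force: [-0.7, 0.6, -0.5]
grip_width: -0.0002
finger_force: 0.0
```

Request:
{"fn": "drive_tool", "kwargs": {
  "fingers": [1,1,1,1,1],
  "offset": [
    [0,0,0],
    [0,0,0],
    [0,0,0],
    [0,0,0],
    [0,0,0]
  ],
  "spin": [0,0,0,0,0]
}}

```text
time: 2.6
position: [0.4941, -0.0237, 0.0966]
tcp_rot: [-3.141, -0.059, -0.001]
ft_force: [0.2, 0.6, 0.2]
grip_width: 0.0
finger_force: 0.0
```

```bash
python3 st.py
```

```text
2.6 pos [ 0.494109   -0.0237113   0.09661689] rack [-0.04568803  0.10245056] ft [0.18939922 0.63579596 0.23565241] w 3.4339236903753163e-05
yaw 2.1515219212311125 tilt [ 5.87468799e-04  1.02542843e-04 -9.99999822e-01]
```

Request:
{"fn": "drive_tool", "kwargs": {
  "fingers": [1,1,1,1,1],
  "offset": [
    [0,0,0.02],
    [0,0,0.04],
    [0,0,0.056],
    [0,0,0.06],
    [0,0,0.06]
  ],
  "spin": [0,0,0,0,0]
}}

```text
time: 3.02
position: [0.4935, -0.0238, 0.0807]
tcp_rot: [3.141, 0.059, -0.002]
ft_force: [0.4, -0.5, 0.4]
grip_width: 0.0002
finger_force: 0.0
```

Request:
{"fn": "drive_tool", "kwargs": {
  "fingers": [1,1,1,1,1],
  "offset": [
    [0,0,0.002],
    [0,0,0.004],
    [0,0,0.006],
    [0,0,0.008],
    [0,0,0.008]
  ],
  "spin": [0,0,0,0,0]
}}

```text
time: 3.43
position: [0.4941, -0.0237, 0.0801]
tcp_rot: [3.141, 0.059, 0.001]
ft_force: [-2.8, 0.7, 6.9]
grip_width: 0.0002
finger_force: 3.0
```

Contact at TCP z = 0.080 with about 7 N. Now I'll slide along toward −y.

Request:
{"fn": "drive_tool", "kwargs": {
  "fingers": [1,1,1,1,1],
  "offset": [
    [0,0.02,0],
    [0,0.04,0],
    [0,0.06,0],
    [0,0.08,0],
    [0,0.1,0]
  ],
  "spin": [0,0,0,0,0]
}}

```text
time: 3.85
position: [0.4959, -0.0487, 0.0801]
tcp_rot: [-3.14, -0.059, -0.004]
ft_force: [-1.0, 4.7, 5.8]
grip_width: -0.0002
finger_force: 2.8
```

Request:
{"fn": "drive_tool", "kwargs": {
  "fingers": [1,1,1,1,1],
  "offset": [
    [0,0.016,0],
    [0,0.032,0],
    [0,0.048,0],
    [0,0.064,0],
    [0,0.08,0]
  ],
  "spin": [0,0,0,0,0]
}}

```text
time: 4.27
position: [0.4963, -0.0688, 0.0798]
tcp_rot: [-3.14, -0.059, -0.003]
ft_force: [-1.0, 3.3, 5.9]
grip_width: -0.0005
finger_force: 2.7
```

Request:
{"fn": "drive_tool", "kwargs": {
  "fingers": [1,1,1,1,1],
  "offset": [
    [0,0.01,0],
    [0,0.02,0],
    [0,0.03,0],
    [0,0.04,0],
    [0,0.04,0]
  ],
  "spin": [0,0,0,0,0]
}}

```text
time: 4.68
position: [0.496, -0.0794, 0.0793]
tcp_rot: [3.141, 0.058, 0.0]
ft_force: [1.0, -0.6, 0.4]
grip_width: -0.0
finger_force: 0.3
```

```bash
python3 st.py
```

```text
4.6833 pos [ 0.49602792 -0.07941633  0.07927682] rack [-0.04586671  0.04671277] ft [ 1.01151121 -0.60715143  0.41850159] w -1.186191019814496e-05
yaw 2.131502906609963 tilt [ 1.91887391e-05 -4.75266697e-04 -9.99999887e-01]
```

The force dropped away at rack y ≈ 47 mm, so the tip is coming over the plate. I'll move to its centre at y ≈ 32 mm and feel down.

Request:
{"fn": "drive_tool", "kwargs": {
  "fingers": [1,1,1,1,1],
  "offset": [
    [0,0.015,0],
    [0,0.03,0],
    [0,0.045,0],
    [0,0.06,0],
    [0,0.06,0]
  ],
  "spin": [0,0,0,0,0]
}}

```text
time: 5.1
position: [0.4963, -0.0945, 0.079]
tcp_rot: [3.141, 0.058, -0.001]
ft_force: [1.0, -0.0, 0.7]
grip_width: -0.0003
finger_force: 0.0
```

Request:
{"fn": "drive_tool", "kwargs": {
  "fingers": [1,1,1,1,1],
  "offset": [
    [0,0,0.003],
    [0,0,0.006],
    [0,0,0.009],
    [0,0,0.012],
    [0,0,0.012]
  ],
  "spin": [0,0,0,0,0]
}}

```text
time: 5.52
position: [0.4966, -0.0937, 0.0766]
tcp_rot: [3.141, 0.059, 0.0]
ft_force: [-2.1, -0.0, 3.5]
grip_width: -0.0
finger_force: 1.9
```

```bash
python3 st.py
```

```text
5.5167 pos [ 0.49657152 -0.09369959  0.07655657] rack [-0.04586099  0.03241917] ft [-2.10013687 -0.04548011  3.54511639] w -2.3787234982911126e-06
yaw 2.1690318327654206 tilt [ 1.31963089e-04 -2.89034521e-04 -9.99999950e-01]
```

On the plate, so I'll press it in and then hold.

Request:
{"fn": "drive_tool", "kwargs": {
  "fingers": [1,1,1,1,1],
  "offset": [
    [0,0,0.004],
    [0,0,0.008],
    [0,0,0.012],
    [0,0,0.015],
    [0,0,0.015]
  ],
  "spin": [0,0,0,0,0]
}}

```text
time: 5.93
position: [0.4966, -0.0937, 0.0729]
tcp_rot: [3.141, 0.059, 0.001]
ft_force: [-1.4, 0.1, 4.8]
grip_width: -0.0001
finger_force: 2.5
```

```bash
python3 -c "
from h import *
save('side','pics/s2.png')"; python3 st.py
```

```text
5.9833 pos [ 0.49663817 -0.09370268  0.07291337] rack [-0.04579451  0.03241357] ft [-1.30315248  0.44146166  5.24023696] w 0.0003021176236878624
yaw 2.1684323355859667 tilt [ 3.54002950e-04 -2.32622058e-04 -9.99999910e-01]
```

View pics/s2.png

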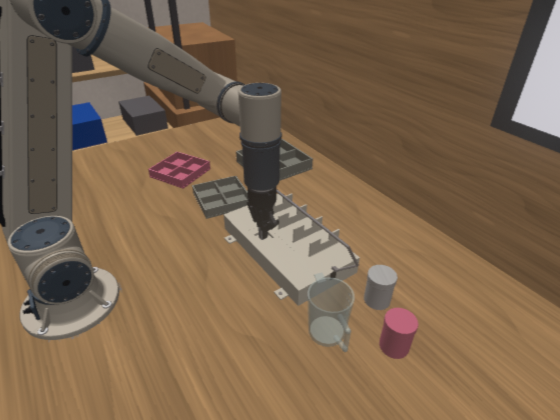

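The keeper bar has left the divider tops and is swinging over the far side (bar near 300–357, 215–262). I'll hold, then lift straight up.

Request:
{"fn": "drive_tool", "kwargs": {
  "fingers": [1,1,1,1,1],
  "offset": [
    [0,0,0],
    [0,0,0],
    [0,0,0],
    [0,0,0],
    [0,0,0]
  ],
  "spin": [0,0,0,0,0]
}}

```text
time: 6.4
position: [0.4966, -0.0937, 0.0729]
tcp_rot: [3.141, 0.059, 0.0]
ft_force: [-1.2, -0.8, 5.5]
grip_width: 0.0
finger_force: 2.5
```

Request:
{"fn": "drive_tool", "kwargs": {
  "fingers": [1,1,1,1,1],
  "offset": [
    [0,0,-0.04],
    [0,0,-0.1],
    [0,0,-0.2],
    [0,0,-0.32],
    [0,0,-0.4]
  ],
  "spin": [0,0,0,0,0]
}}

```text
time: 6.82
position: [0.4972, -0.0937, 0.1748]
tcp_rot: [3.141, 0.06, 0.003]
ft_force: [-0.1, -0.1, 0.2]
grip_width: 0.0002
finger_force: 0.0
```

Request:
{"fn": "drive_tool", "kwargs": {
  "fingers": [1,1,1,1,1],
  "offset": [
    [-0.1,0,-0.1],
    [-0.2,0,-0.2],
    [-0.3,0,-0.3],
    [-0.4,0,-0.3],
    [-0.4,0,-0.3]
  ],
  "spin": [0,0,0,0,0]
}}

```text
time: 7.23
position: [0.3942, -0.0974, 0.2493]
tcp_rot: [-3.14, -0.059, -0.006]
ft_force: [-0.6, 0.0, -1.2]
grip_width: -0.0003
finger_force: 0.0
```

```bash
python3 -c "
from h import *
save('side','pics/s3.png')"; python3 st.py
```

```text
7.2833 pos [ 0.39550189 -0.09725538  0.24835423] rack [-0.14699285  0.03266927] ft [ 0.87002697 -0.522604    0.05408723] w -0.0003271132431696694
yaw 2.1599027707260663 tilt [ 0.00274973  0.0010757  -0.99999564]
```

View pics/s3.png

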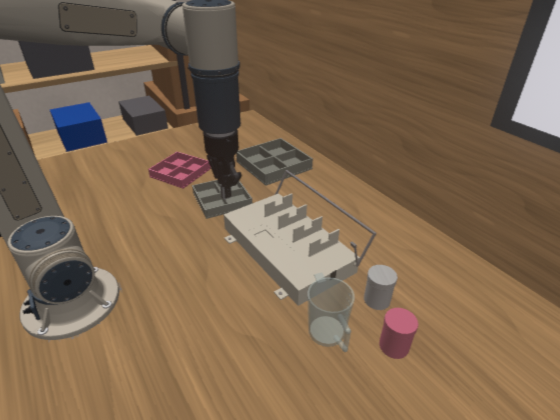

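The keeper is up (bar from (287,173) to (373,233)), the dividers are standing and the hand is clear. I'll wait for it to settle, then hand in.

Request:
{"fn": "drive_tool", "kwargs": {
  "fingers": [1,1,1,1,1],
  "offset": [
    [0,0,0],
    [0,0,0],
    [0,0,0],
    [0,0,0],
    [0,0,0]
  ],
  "spin": [0,0,0,0,0]
}}

```text
time: 7.7
position: [0.3969, -0.0974, 0.247]
tcp_rot: [3.141, 0.059, -0.002]
ft_force: [0.4, -0.4, 0.5]
grip_width: -0.0004
finger_force: 0.0
```

Request:
{"fn": "drive_tool", "kwargs": {
  "fingers": [1,1,1,1,1],
  "offset": [
    [0,0,0],
    [0,0,0],
    [0,0,0],
    [0,0,0],
    [0,0,0]
  ],
  "spin": [0,0,0,0,0]
}}

```text
time: 8.12
position: [0.3966, -0.0974, 0.2475]
tcp_rot: [-3.141, -0.059, -0.0]
ft_force: [-0.2, -0.5, -0.1]
grip_width: 0.0001
finger_force: 0.0
```

```bash
python3 -c "
from h import *
save('side','pics/s4.png')
a,b=[cv2.imread('pics/s%d.png'%i)[160:300,255:400].astype(int) for i in (3,4)]
print('changed px',(abs(a-b).max(2)>40).sum())
print(sign_off())"
```

```text
changed px 0
the job is handed in; nothing more can be done
None
```

The job is handed in, with no verdict returned: I felt along the panel to the catch plate at about rack y = +32 mm and pressed it in; the keeper sprang up and was still up and motionless after the hand came clear, and nothing else appeared to have moved.

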